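# Return the desk tools to their outline mats

### The arm

A 7-joint arm with a two-finger parallel gripper is mounted at the origin on a cart in front of the work surface, level with it; the furniture and walls round the work are solid. World frame = base frame: x ahead of the robot, y to its left, z up, the work surface at z = 0. Lengths are in mm, angles in rad, forces in N, time in s.
With the tool pointing down it reaches from about 350 to 900 mm from the base axis. Payload 8.1 kg.
Tool frame: the origin (TCP) lies on the centre line of the jaws, within the pads' length; the fingertips stand 22 mm ahead of it and the grasp point (between the pads) lies 3 mm ahead of it; z points along the fingers, y is the line along which they close (so a half turn about z gives the same grasp; the last joint's range is limited). The gripper opens to 92 mm and grips with 3 to 60 N. Pads are 19 mm wide; open, the fingers measure 130 mm over their backs; the gripper's body (75 mm by 190 mm) begins 47 mm behind the grasp point.
Start: joints at [-1.302, 0.434, 0.025, 1.573, -0.012, 1.134, -0.075], TCP at [227.085, 582.3, 248.742] pointing down, gripper open.
Joint ranges: [-2.62, 2.62], [-0.44, 2.09], [-1.27, 1.32], [0.08, 2.57], [-1.32, 4.46], [0.12, 2], [-2.74, 2.74]. Speed limits (rad/s): [2.22, 2.22, 3.01, 3.01, 3.14, 3.14, 3.14].

### API

Orientations are given as a unit quaternion [x, y, z, w].
In Python, from workcell import manip gives the robot as it stands.
- The arm moves only by the tool drive_effector, called after ">>>" in YAML: its name, and indented under it one key for each argument. Schema: {"type":"object","properties":{"deltas":{"type":"array","items":{"type":"object","properties":{"drx":{"type":"number"},"dry":{"type":"number"},"drz":{"type":"number"},"dx":{"type":"number"},"dy":{"type":"number"},"dz":{"type":"number"},"jaw":{"type":"number"}},"additionalProperties":false,"required":["jaw"]},"minItems":1,"maxItems":20},"force":{"type":"number"},"only":{"type":"string"},"quiet":{"type":"boolean"},"lines":{"type":"string"}},"required":["deltas"],"additionalProperties":false}. deltas is a list of rows, 1 to 20 of them, each an object with the fields drx, dry, drz (a rotation vector in normalised numbers (1 is 180 degrees)), dx, dy, dz (the shift in normalised numbers (1 is 400 mm)), jaw (the finger opening in mm); a field left out counts as zero (the opening has to be given); each row shifts and turns the commanded pose from where the row before left it, along the tool's axes as they then stand; what a row does not reach is not made up. A row lasts 1/12 s, in which the tool goes at most 41.7 mm and 0.125 rad, less where a joint would pass 70% of its speed; a pose out of reach is approached as far as the arm can. The fingers move at their own pace and stop on an object; force is the grip in N (left out, the last holds). Time passes only in rows, so rows that do not move let the fingers close. The tool returns the time, the measured TCP pose, the force, the opening and the grip force at its end. only (a regular expression) keeps the lines of the reply that match it, lines (a string "A,B") keeps lines A to B, and quiet returns only ok. No shift or turn number may pass 1 either way. Input that does not fit is refused with a message, and nothing moves.
- manip.observe(): the state, without advancing time (a new reading comes with each control period).
- manip.camera(name): name is "side" or "top"; returns a dict with "img" (384x512x3 uint8, red, green, blue), "fx", "fy", "cx", "cy" (pixels), "k1" (the pictures are not rectified: a ray, as slopes to the right and down, at radius r is drawn at 1 + k1 r^2 times it, then the intrinsics apply), "R" (3x3) and "t" (3): a world point X has camera coordinates R X + t. Camera axes: x right, y down, z forward; pixel columns grow to the right and rows downward; lengths in mm; the calibration is good to about 2 mm. A picture is of the moment at which its call begins. There is no depth.
- manip.sign_off(): hands the job in; it is judged then, once.
The state is a dict: "time_s": time; "joint_positions": joint angles; "joint_velocities": joint speeds; "tau": joint torques, N m; "eef_pos": TCP position; "tool_rot": TCP orientation; "force": force on the tool from outside, world axes, zero at the start; "moment": the same for the moment, N m; "gripper_width": finger opening in mm; "finger_force": force on a finger pad.
Only numpy, scipy, OpenCV 4.12 (cv2) and the standard library are available. Lean on these libraries where they do the work, as an engineer would, in place of code of your own. Each camera call takes 0.05 s, during which the arm holds its last target. There are 200 camera calls.

### The job

Tidy the desk: put the stapler, the self-inking stamp, the eraser and the brown seal back, each onto the black mat whose white outline has its shape and size. Each must stay upright the way it now sits or stands, centred over its outline and turned to fit it (either way round will do), and be let go.

Things in the scene. Friction and masses are not known exactly. Their poses are not given: they have to be found in the camera images.
- stapler: dark blue desk stapler standing on its base, 30 wide (x) x 132 long (y) x 46 mm high. Origin at the centre of its underside, y along its length, z up. Its base plate is 30 wide and 7 high; the upper arm, from 24 to 46 mm high, is 20 wide: take it from above across x at its middle, with the finger pads on the arm. The arm does not move. About 0.16 kg.
- stamp: red and black self-inking office stamp standing upright, 33 (x) x 47 (y) x 60 mm high. Origin at the centre of its underside, z up. The red cap from 40 to 60 mm high is 32 x 48 and is the widest part, to be gripped across x; the frame below is 30 x 40. The cap does not move. About 0.05 kg.
- eraser: eraser in a blue sleeve with one white end, lying flat, 22 (x) x 44 (y) x 13 mm high. Origin at the centre of its underside, y along its length, z up. Grip across x. About 0.016 kg.
- seal: brown round personal seal (a short rod) standing on its end, 15 mm diameter, 56 mm high. Origin at the centre of its lower end, z up along the rod. About 0.018 kg.
- stapler_mat: long black rubber mat 52 (x) x 152 (y) x 4 mm thick with a white outline (filled rectangle) 30 x 132 mm, long side along y. Its origin is the centre of its underside, z up, and the outline is centred on it. It is fixed to the desk.
- stamp_mat: black rubber mat 50 (x) x 64 (y) x 4 mm thick with a white outline (filled rectangle, the broader of the two small ones) 33 x 47 mm, long side along y. Its origin is the centre of its underside, z up, and the outline is centred on it. It is fixed to the desk.
- eraser_mat: black rubber mat 38 (x) x 60 (y) x 4 mm thick with a white outline (filled rectangle, the slimmer of the two small ones) 22 x 44 mm, long side along y. Its origin is the centre of its underside, z up, and the outline is centred on it. It is fixed to the desk.
- seal_mat: square black rubber mat 44 x 44 x 4 mm thick with a white round outline (filled disc) of 18 mm diameter. Its origin is the centre of its underside, z up, and the outline is centred on it. It is fixed to the desk.
- low_partition: fixed wood-faced screen that stands on the floor along the right-hand side of the desk, its top edge 358 mm above the desk top, about 56 mm thick; it runs straight from about x 0.03, y -0.24 to x 1.18, y 0.06. Not part of the job: an arm that starts on its far (right-hand) side must lift its gripper over it. Origin on the floor under its middle.

How it is judged (in metres and radians):
At the end, for the whole second after the job is handed in: Stapler, stamp, eraser and brown seal each rest upright on top of their own mat (underside on the mat within 4 mm, tilt under 0.12 rad), centre within 10 mm of the outline's centre; stapler, stamp and eraser turned to within 0.22 rad of their outline, either way round; all released and at rest (horizontal distance between stapler and stapler_mat below 0.01 m and angle between each of stapler, stamp, eraser, seal's own z axis and vertical below 0.12 rad and z of stapler in the frame of stapler_mat between 0.001 and 0.008 m and linear speed of each of stapler, stamp, eraser, seal below 0.02 m/s and angular speed of each of stapler, stamp, eraser, seal below 0.2 rad/s and angle between the y axis of stapler and the y axis of stapler_mat, either way round below 0.22 rad and horizontal distance between stamp and stamp_mat below 0.01 m and z of stamp in the frame of stamp_mat between 0.001 and 0.008 m and angle between the y axis of stamp and the y axis of stamp_mat, either way round below 0.22 rad and horizontal distance between eraser and eraser_mat below 0.01 m and z of eraser in the frame of eraser_mat between 0.001 and 0.008 m and angle between the y axis of eraser and the y axis of eraser_mat, either way round below 0.22 rad and horizontal distance between seal and seal_mat below 0.01 m and z of seal in the frame of seal_mat between 0.001 and 0.008 m); the robot touches nothing.
It also fails if it takes over 99 s, if anything falls off the work surface, if the arm or the gripper's body presses on something with over 40 N, if the wrist force passes 120 N, or if a joint passes its speed limit or range.

## Working session

There is one attempt and no reset: what is moved stays moved. The work goes in short steps, Python scripts to look and compute and a tool call to move; the robot and the scene stay as the last step left them, time stands still between calls to the robot, and variables do not carry over. Pictures are saved under pics/ and viewed, at most 14 in all, crops included, and the job is handed in when it is done.

```bash
ls; mkdir -p pics; python3 - <<'E'
from workcell import manip
import cv2,numpy as np
s=manip.observe();print({k:np.round(v,3).tolist() for k,v in s.items()})
for n in("top","side"):
    c=manip.camera(n);cv2.imwrite(f"pics/{n}0.png",c["img"][:,:,::-1]);np.savez(f"{n}0.npz",**c)
    print(n,{k:np.round(v,3).tolist() for k,v in c.items() if k!="img"})
E
```

```text
pics
workcell.py
{'time_s': 0.0, 'joint_positions': [-1.302, 0.435, 0.025, 1.574, -0.012, 1.134, -0.075], 'joint_velocities': [0.0, -0.001, -0.0, -0.0, 0.001, 0.0, 0.001], 'tau': [-0.001, -66.784, 0.985, -31.446, -0.061, 0.043, 0.0], 'eef_pos': [226.926, 581.849, 247.949], 'tool_rot': [0.185, 0.983, -0.001, -0.0], 'force': [0.375, 0.456, 0.139], 'moment': [-0.028, 0.007, 0.016], 'finger_force': 0.0, 'gripper_width': 91.759}
top {'fx': 379.061, 'fy': 379.061, 'cx': 246.233, 'cy': 195.086, 'k1': -0.112, 'R': [[0.01, -1.0, 0.006], [-0.999, -0.011, -0.051], [0.051, -0.005, -0.999]], 't': [183.863, 474.813, 794.425]}
side {'fx': 440.665, 'fy': 440.665, 'cx': 261.492, 'cy': 190.447, 'k1': -0.128, 'R': [[-0.583, -0.813, -0.015], [-0.527, 0.392, -0.754], [0.619, -0.431, -0.657]], 't': [446.237, -36.233, 989.159]}
```

View pics/top0.png

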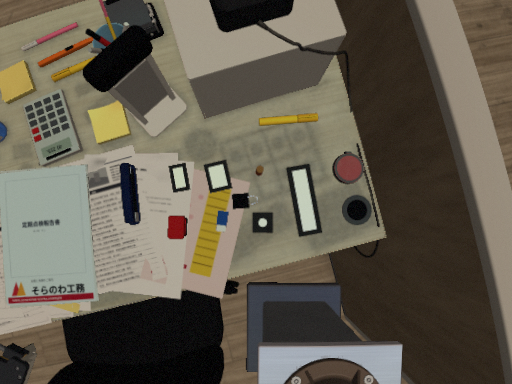

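View pics/side0.png

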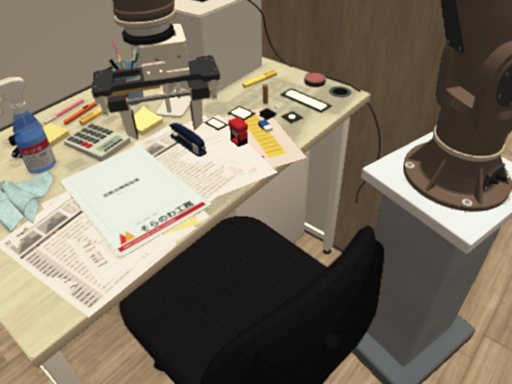

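```bash
cat > h.py <<'E'
import cv2,numpy as np
def load(n): return dict(np.load(n+".npz"))
def ray(c,px):
    K=np.array([[c["fx"],0,c["cx"]],[0,c["fy"],c["cy"]],[0,0,1]],float)
    p=cv2.undistortPoints(np.float64(px).reshape(-1,1,2),K,np.array([float(c["k1"]),0,0,0])).reshape(-1,2)
    d=np.c_[p,np.ones(len(p))]@c["R"]
    return -c["R"].T@c["t"],d
def onplane(c,px,z):
    o,d=ray(c,px); return (o+d*((z-o[2])/d[:,2])[:,None])[:,:2]
def proj(c,X):
    K=np.array([[c["fx"],0,c["cx"]],[0,c["fy"],c["cy"]],[0,0,1]],float)
    return cv2.projectPoints(np.float64(X).reshape(-1,1,3),cv2.Rodrigues(c["R"])[0],np.float64(c["t"]),K,np.array([float(c["k1"]),0,0,0]))[0].reshape(-1,2)
def comp(mask,uv):
    n,l,st,ce=cv2.connectedComponentsWithStats(mask.astype(np.uint8))
    d=[np.hypot(*(ce[i]-uv)) if st[i,4]>8 else 1e9 for i in range(1,n)]
    i=1+int(np.argmin(d)); ys,xs=np.nonzero(l==i); return np.c_[xs,ys]
def fit(c,px,z):
    cn=[]; 
    P=onplane(c,px,z); m=P.mean(0); w,v=np.linalg.eigh(np.cov((P-m).T)); a=v[:,1]
    r=cv2.minAreaRect(P.astype(np.float32))
    return dict(n=len(px),mean=m.round(1).tolist(),long_ang=round(float(np.arctan2(a[1],a[0])%np.pi),3),rect_c=np.round(r[0],1).tolist(),size=np.round(r[1],1).tolist(),rect_deg=round(r[2],1),sig=np.sqrt(w*12).round(1).tolist())
E
python3 - <<'E'
from h import *
c=load("top0");im=c["img"].astype(int);R,G,B=im[...,0],im[...,1],im[...,2]
mn=im.min(2)
bright=mn>150
for n,uv in dict(stapler_mat=(303,200),stamp_mat=(217,176),eraser_mat=(179,178),seal_mat=(262,222)).items(): print(n,fit(c,comp(bright,uv),4))
red=(R>90)&(G<70)&(B<70);print("stamp",fit(c,comp(red,(177,227)),60))
blue=(B>R+25)&(B>50);print("eraser",fit(c,comp(blue,(222,220)),13))
dk=(B>R+12)&(R<60)&(G<60);print("stapler",fit(c,comp(dk,(130,193)),46))
br=(R>G+25)&(R<170)&(B<90);print("seal",fit(c,comp(br,(259,170)),56),comp(br,(259,170)).min(0),comp(br,(259,170)).max(0))
crop=c["img"][135:260,110:330,::-1];cv2.imwrite("pics/c1.png",cv2.resize(crop,None,fx=3.6,fy=3.6,interpolation=cv2.INTER_CUBIC))
s=load("side0");cv2.imwrite("pics/c2.png",cv2.resize(s["img"][65:175,150:370,::-1],None,fx=3.6,fy=3.6,interpolation=cv2.INTER_CUBIC))
E
```

```text
stapler_mat {'n': 779, 'mean': [464.9, 64.5], 'long_ang': 0.188, 'rect_c': [465.0, 64.4], 'size': [129.9, 28.1], 'rect_deg': 10.9, 'sig': [28.0, 129.9]}
stamp_mat {'n': 306, 'mean': [513.8, 250.7], 'long_ang': 0.233, 'rect_c': [513.9, 250.7], 'size': [44.9, 31.5], 'rect_deg': 13.9, 'sig': [31.6, 45.2]}
eraser_mat {'n': 192, 'mean': [510.0, 334.6], 'long_ang': 0.196, 'rect_c': [509.9, 334.6], 'size': [42.6, 21.0], 'rect_deg': 11.8, 'sig': [21.3, 42.8]}
seal_mat {'n': 47, 'mean': [415.8, 153.7], 'long_ang': 1.755, 'rect_c': [415.9, 153.3], 'size': [12.8, 15.0], 'rect_deg': 0.5, 'sig': [13.7, 15.3]}
stamp {'n': 352, 'mean': [405.1, 329.2], 'long_ang': 3.116, 'rect_c': [405.1, 328.8], 'size': [43.9, 32.2], 'rect_deg': 0.7, 'sig': [30.9, 45.5]}
eraser {'n': 131, 'mean': [424.5, 240.2], 'long_ang': 2.998, 'rect_c': [424.2, 240.2], 'size': [20.4, 28.4], 'rect_deg': 82.6, 'sig': [20.6, 28.5]}
stapler {'n': 571, 'mean': [470.8, 434.8], 'long_ang': 0.139, 'rect_c': [471.6, 434.8], 'size': [127.8, 26.2], 'rect_deg': 11.4, 'sig': [20.4, 123.8]}
seal {'n': 42, 'mean': [521.5, 163.7], 'long_ang': 2.963, 'rect_c': [521.3, 163.9], 'size': [10.8, 17.2], 'rect_deg': 76.5, 'sig': [10.4, 16.8]} [256 166] [262 174]
```

View pics/c1.png

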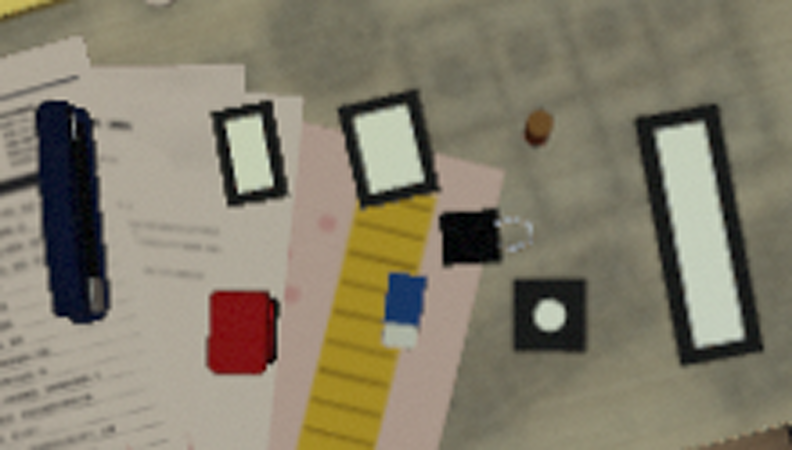

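View pics/c2.png

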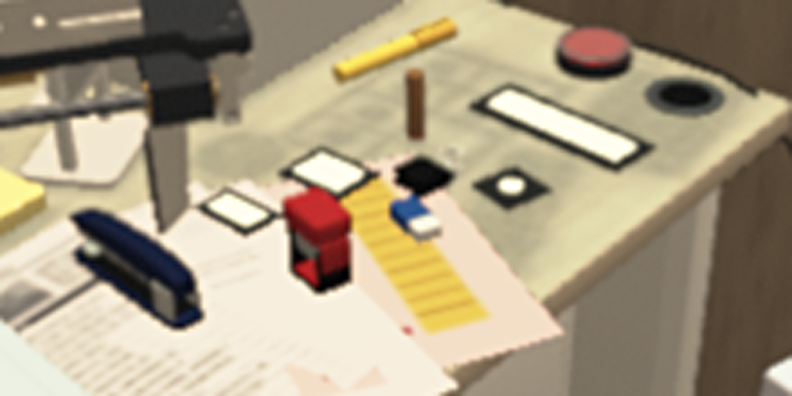

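```bash
cat > go.py <<'E'
# usage: go.py x y z closing_angle -> rz, then dx dy (after turning), dz ; x y z are of the TCP
import sys,numpy as np
from workcell import manip
from scipy.spatial.transform import Rotation as Ro
x,y,z,a=map(float,sys.argv[1:5]); s=manip.observe(); R=Ro.from_quat(s["tool_rot"])
M=R.as_matrix(); yw=np.arctan2(M[1,1],M[0,1]); d=(a-yw+np.pi/2)%np.pi-np.pi/2
R2=Ro.from_rotvec([0,0,d])*R; D=R2.inv().apply(np.array([x,y,z])-s["eef_pos"])
print("t",round(s["time_s"],2),"q7",np.round(s["joint_positions"][6],2),"tilt",np.round(M[:2,2],4),"rz",round(-d,3),"dxyz",D.round(1),"at",np.round(s["eef_pos"],1))
E
python3 - <<'E'
from h import *
c=load("top0");s=load("side0");im=c["img"].astype(int);R,G,B=im[...,0],im[...,1],im[...,2]
print("cam",(-c["R"].T@c["t"]).round(),(-s["R"].T@s["t"]).round())
dk=((R<60)&(G<60)&(B<75));p=comp(dk,(130,193));print(p.min(0),p.max(0))
rows=range(p[:,1].min()+6,p[:,1].max()-5)
L=np.array([[p[p[:,1]==r,0].min()-.5,r] for r in rows]);Rt=np.array([[p[p[:,1]==r,0].max()+.5,r] for r in rows])
for n,e,z in(("armleft",L,46),("baseright",Rt,4)):
    q=onplane(c,e,z);l=cv2.fitLine(q.astype(np.float32),cv2.DIST_HUBER,0,.01,.01).ravel();print(n,l.round(3),np.arctan2(l[1],l[0]).round(3), "y at x=471",l[3]+(471-l[2])*l[1]/l[0])
t=p[p[:,1]==p[:,1].min()].mean(0);b=p[p[:,1]==p[:,1].max()].mean(0)
for z in(0,7,46):print("ends z",z,onplane(c,[t-[0,.5],b+[0,.5]],z).round(1).tolist())
# two-view seal
def tri(a,b):
    o1,d1=ray(c,[a]);o2,d2=ray(s,[b]);d1,d2=d1[0],d2[0]
    k=np.linalg.lstsq(np.c_[d1,-d2],o2-o1,rcond=None)[0];A=o1+k[0]*d1;Bq=o2+k[1]*d2;return ((A+Bq)/2).round(1),np.linalg.norm(A-Bq).round(1)
print("sealtop",tri((260.3,168.5),(265.3,85)))
# side view objects
si=s["img"].astype(int);r,g,bb=si[...,0],si[...,1],si[...,2]
br=(r>g+25)&(r<190)&(bb<100);q=comp(br,(265,94));print(q.min(0),q.max(0),"foot",onplane(s,[[q[:,0].mean(),q[:,1].max()-1.5]],0),"top",onplane(s,[[q[:,0].mean(),q[:,1].min()+1.5]],56))
q=comp((si.min(2)>170),(291,116));
for n,uv in dict(seal_mat=(291,116),stamp_mat=(241,112),eraser_mat=(216,124),stapler_mat=(306,100)).items(): print(n,fit(s,comp(si.min(2)>185,uv),4))
# eraser white+blue in top
er=((B>R+25)&(B>50));e=comp(er,(222,220));print("stapler/eraser side",fit(s,comp((bb>r+40)&(bb>90),(264,123)),13))
E
```

```text
cam [432. 193. 817.] [-371.  803.  629.]
[ 95 163] [139 224]
armleft [9.93000e-01 1.22000e-01 4.70639e+02 4.45538e+02] 0.122 y at x=471 445.58228
baseright [9.93000e-01 1.21000e-01 4.74112e+02 4.24869e+02] 0.121 y at x=471 424.48926
ends z 0 [[542.1, 455.0], [407.0, 435.8]]
ends z 7 [[541.2, 452.7], [407.2, 433.7]]
ends z 46 [[535.9, 440.2], [408.4, 422.1]]
sealtop (array([524.2, 160.5,  55.2]), np.float64(1.8))
[263  84] [267 103] foot [[528.84638722 157.33124947]] top [[520.27625182 162.85641869]]
seal_mat {'n': 17, 'mean': [417.3, 150.1], 'long_ang': 0.485, 'rect_c': [417.2, 150.5], 'size': [13.6, 10.2], 'rect_deg': 53.3, 'sig': [14.3, 16.0]}
stamp_mat {'n': 104, 'mean': [515.6, 248.6], 'long_ang': 0.212, 'rect_c': [515.2, 248.2], 'size': [46.9, 31.3], 'rect_deg': 10.9, 'sig': [32.0, 46.7]}
eraser_mat {'n': 70, 'mean': [511.6, 331.5], 'long_ang': 0.226, 'rect_c': [511.9, 331.8], 'size': [42.4, 20.6], 'rect_deg': 12.4, 'sig': [21.3, 42.3]}
stapler_mat {'n': 235, 'mean': [464.2, 61.1], 'long_ang': 0.191, 'rect_c': [466.1, 61.2], 'size': [130.9, 29.7], 'rect_deg': 10.9, 'sig': [29.5, 130.6]}
stapler/eraser side {'n': 44, 'mean': [424.7, 239.1], 'long_ang': 2.48, 'rect_c': [425.3, 239.1], 'size': [20.6, 27.2], 'rect_deg': 82.5, 'sig': [21.5, 26.6]}
```

```bash
python3 go.py 473 437 110 1.692
```

```text
t 0.1 q7 -0.08 tilt [-0.0004 -0.0014] rz -0.493 dxyz [-226.7 -173.4  138.3] at [227.  581.9 248. ]
```

The rows are not in the units I measure in: shifts go in shares of 400 mm and turns go in shares of 180 degrees. I convert before sending: -30 mm / 400 = -0.075, -28 mm / 400 = -0.07, -0.1 rad / 3.1416 = -0.0318.

>>> drive_effector:
  deltas:
    - {"drz":-0.0318,"jaw":60}
    - {"drz":-0.0318,"jaw":60}
    - {"drz":-0.0318,"jaw":60}
    - {"drz":-0.0318,"jaw":60}
    - {"drz":-0.0296,"jaw":60}
    - {"dx":-0.07,"dy":-0.055,"dz":0.025,"jaw":60}
    - {"dx":-0.07,"dy":-0.055,"dz":0.025,"jaw":60}
    - {"dx":-0.07,"dy":-0.055,"dz":0.0375,"jaw":60}
    - {"dx":-0.07,"dy":-0.055,"dz":0.0375,"jaw":60}
    - {"dx":-0.07,"dy":-0.055,"dz":0.05,"jaw":60}
    - {"dx":-0.07,"dy":-0.055,"dz":0.05,"jaw":60}
    - {"dx":-0.07,"dy":-0.0525,"dz":0.0625,"jaw":60}
    - {"dx":-0.075,"dy":-0.05,"dz":0.0575,"jaw":60}
    - {"jaw":60}
    - {"jaw":60}
  force: 20

```text
time_s: 1.35
eef_pos: [472.3, 435.5, 109.9]
tool_rot: [-0.058, 0.998, -0.002, -0.001]
force: [0.7, 0.4, 0.5]
gripper_width: 59.8
finger_force: 0.0
```

```bash
python3 go.py 473 437 39 1.692; python3 - <<'E'
from workcell import manip
import cv2,numpy as np
for n in("top","side"):
    c=manip.camera(n);np.savez(f"{n}1.npz",**c)
    if n=="top": a=c["img"][130:270,60:260]
    else: b=c["img"][30:190,100:300]
a=cv2.resize(a,(560,392));b=cv2.resize(b,(480,384))
cv2.imwrite("pics/m1.png",cv2.resize(np.hstack([a[:384],b]),None,fx=.75,fy=.75)[:,:,::-1])
E
```

```text
t 1.35 q7 0.83 tilt [-0.0017 -0.0038] rz -0.005 dxyz [-1.   1.6 70.9] at [472.3 435.5 109.9]
```

View pics/m1.png

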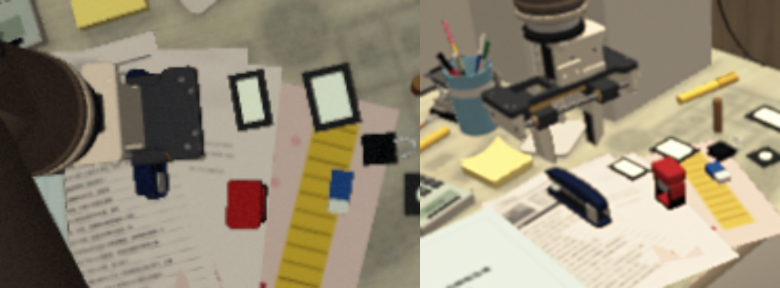

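In the tool's units: 15 mm / 400 = 0.0375, 12 mm / 400 = 0.03.

>>> drive_effector:
  deltas:
    - {"dx":-0.0025,"dy":0.004,"dz":0.0375,"jaw":60}
    - {"dz":0.0375,"jaw":60}
    - {"dz":0.0375,"jaw":60}
    - {"dz":0.03,"jaw":60}
    - {"dz":0.02,"jaw":60}
    - {"dz":0.015,"jaw":60}
    - {"jaw":60}
    - {"jaw":60}
    - {"jaw":10}
    - {"jaw":10}
    - {"jaw":10}
    - {"jaw":10}
    - {"jaw":10}
    - {"jaw":10}
    - {"jaw":10}
    - {"jaw":10}
  force: 25

```text
time_s: 2.78
eef_pos: [471.5, 440.3, 41.1]
tool_rot: [-0.06, 0.998, -0.0, 0.0]
force: [-0.2, 0.2, 1.1]
gripper_width: 20.0
finger_force: 25.0
```

In the tool's units: -25 mm / 400 = -0.0625, -15 mm / 400 = -0.0375.

>>> drive_effector:
  deltas:
    - {"dz":-0.02,"jaw":10}
    - {"dz":-0.0375,"jaw":10}
    - {"dz":-0.0625,"jaw":10}
    - {"dz":-0.0625,"jaw":10}
    - {"dz":-0.0625,"jaw":10}
    - {"dz":-0.025,"jaw":10}
    - {"jaw":10}
  force: 40

```text
time_s: 3.37
eef_pos: [472.4, 441.8, 152.1]
tool_rot: [-0.061, 0.998, 0.002, 0.002]
force: [-0.7, 0.6, -1.2]
gripper_width: 19.7
finger_force: 40.0
```

```bash
python3 go.py 463.5 63 140 1.763
```

```text
t 3.37 q7 0.84 tilt [0.0034 0.0038] rz -0.071 dxyz [  81.1 -370.2   10.6] at [472.4 441.8 152.1]
```

In the tool's units: -28 mm / 400 = -0.07, -19 mm / 400 = -0.0475, -0.071 rad / 3.1416 = -0.0226.

>>> drive_effector:
  deltas:
    - {"drz":-0.0226,"jaw":10}
    - {"dx":0.0075,"dy":-0.0375,"jaw":10}
    - {"dx":0.015,"dy":-0.07,"jaw":10}
    - {"dx":0.015,"dy":-0.07,"jaw":10}
    - {"dx":0.015,"dy":-0.07,"jaw":10}
    - {"dx":0.015,"dy":-0.07,"jaw":10}
    - {"dx":0.015,"dy":-0.07,"jaw":10}
    - {"dx":0.015,"dy":-0.07,"jaw":10}
    - {"dx":0.015,"dy":-0.07,"jaw":10}
    - {"dx":0.015,"dy":-0.07,"jaw":10}
    - {"dx":0.015,"dy":-0.07,"jaw":10}
    - {"dx":0.015,"dy":-0.07,"jaw":10}
    - {"dx":0.015,"dy":-0.07,"dz":0.0075,"jaw":10}
    - {"dx":0.015,"dy":-0.07,"dz":0.01,"jaw":10}
    - {"dx":0.015,"dy":-0.0475,"dz":0.01,"jaw":10}
    - {"jaw":10}
    - {"jaw":10}
    - {"jaw":10}

```text
time_s: 4.87
eef_pos: [462.1, 62.5, 137.4]
tool_rot: [-0.096, 0.995, 0.0, -0.001]
force: [0.2, 0.4, -1.7]
gripper_width: 19.2
finger_force: 40.0
```

```bash
python3 go.py 463.5 63 44 1.763; python3 - <<'E'
from workcell import manip
import cv2,numpy as np
for n in("top","side"):
    c=manip.camera(n);np.savez(f"{n}2.npz",**c)
    if n=="top": a=c["img"][130:270,200:400]
    else: b=c["img"][10:170,220:420]
a=cv2.resize(a,(560,392));b=cv2.resize(b,(480,384))
cv2.imwrite("pics/m2.png",cv2.resize(np.hstack([a[:384],b]),None,fx=.75,fy=.75)[:,:,::-1])
E
```

```text
t 4.87 q7 1.51 tilt [-0.001   0.0003] rz 0.0 dxyz [-1.5  0.2 93.4] at [462.1  62.5 137.4]
```

View pics/m2.png

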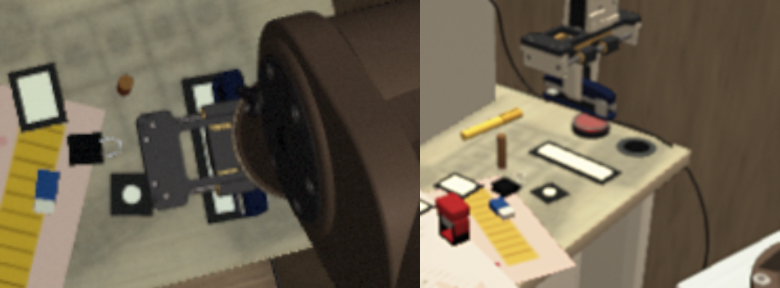

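```bash
python3 - <<'E'
from h import *
c=load("top2");im=c["img"].astype(int);R,G,B=im[...,0],im[...,1],im[...,2]
m=(B>R+10)&(R<60)&(G<70)
o=np.zeros(m.shape,bool);o[150:245,285:340]=1
n,l,st,ce=cv2.connectedComponentsWithStats((m&o).astype(np.uint8))
for i in range(1,n):
    if st[i,4]>15: print(st[i],ce[i].round(1))
ys,xs=np.nonzero(m&o&np.isin(l,[i for i in range(1,n) if st[i,4]>15]))
a,b=ys.min(),ys.max();pa=[xs[ys<=a+1].mean(),a-.5];pb=[xs[ys>=b-1].mean(),b+.5];print(pa,pb)
for z in(97,104,142):print(z,onplane(c,[pa,pb],z).round(1).tolist(),onplane(c,[pa,pb],z).mean(0))
E
```

```text
[301 163  15  16 155] [308.  170.2]
[314 220  13  13 119] [320.9 226.1]
[np.float64(310.3333333333333), np.float64(162.5)] [np.float64(318.6666666666667), np.float64(232.5)]
97 [[532.4, 66.9], [398.7, 50.7]] [465.52696295  58.78717477]
104 [[531.4, 68.1], [399.0, 52.1]] [465.1969744   60.09372056]
142 [[526.1, 74.8], [400.7, 59.6]] [463.405608    67.18639771]
```

In the tool's units: 20 mm / 400 = 0.05, 16 mm / 400 = 0.04.

>>> drive_effector:
  deltas:
    - {"dy":0.0008,"dz":0.03,"jaw":10}
    - {"dz":0.05,"jaw":10}
    - {"dz":0.05,"jaw":10}
    - {"dz":0.04,"jaw":10}
    - {"dz":0.025,"jaw":10}
    - {"dz":0.0125,"jaw":10}
    - {"dz":0.01,"jaw":10}
    - {"dz":0.0075,"jaw":10}
    - {"dz":0.0025,"jaw":10}
    - {"jaw":10}
    - {"jaw":10}

```text
time_s: 5.88
eef_pos: [462.8, 62.3, 47.5]
tool_rot: [-0.096, 0.995, 0.0, 0.0]
force: [-0.1, 1.0, -1.4]
gripper_width: 19.4
finger_force: 40.0
```

```bash
python3 go.py 462 63 45 1.763
```

```text
t 5.88 q7 1.5 tilt [0.0008 0.0003] rz 0.0 dxyz [0.6 0.8 2.5] at [462.8  62.3  47.5]
```

In the tool's units: 1.5 mm / 400 = 0.0038, 1 mm / 400 = 0.0025.

>>> drive_effector:
  deltas:
    - {"dx":0.0013,"dy":0.0018,"dz":0.0038,"jaw":10}
    - {"dz":0.0025,"jaw":10}
    - {"jaw":10}
    - {"jaw":10}

```text
time_s: 6.22
eef_pos: [462.0, 62.9, 44.9]
tool_rot: [-0.096, 0.995, 0.0, 0.0]
force: [-0.5, -0.0, 2.4]
gripper_width: 19.7
finger_force: 40.0
```

```bash
python3 go.py 462 63 45 1.763
```

```text
t 6.22 q7 1.5 tilt [0.0006 0.0002] rz -0.0 dxyz [-0.   0.1 -0.1] at [462.   62.9  44.9]
```

In the tool's units: -35 mm / 400 = -0.0875, -30 mm / 400 = -0.075.

>>> drive_effector:
  deltas:
    - {"jaw":44}
    - {"jaw":44}
    - {"jaw":44}
    - {"jaw":44}
    - {"dz":-0.025,"jaw":44}
    - {"dz":-0.0625,"jaw":44}
    - {"dz":-0.0875,"jaw":55}
    - {"dz":-0.075,"jaw":55}
    - {"jaw":55}
    - {"jaw":55}

```text
time_s: 7.05
eef_pos: [462.9, 63.0, 146.1]
tool_rot: [-0.096, 0.995, 0.0, 0.002]
force: [-1.0, 0.7, -0.4]
gripper_width: 55.0
finger_force: 0.0
```

```bash
python3 go.py 405 329 130 1.546
```

```text
t 7.05 q7 1.51 tilt [0.0038 0.001 ] rz 0.217 dxyz [ 64.6 264.5  16. ] at [462.9  63.  146.1]
```

In the tool's units: 28 mm / 400 = 0.07, 15 mm / 400 = 0.0375, 0.109 rad / 3.1416 = 0.0347.

>>> drive_effector:
  deltas:
    - {"drz":0.0344,"jaw":55}
    - {"drz":0.0347,"jaw":55}
    - {"dx":0.0075,"dy":0.0375,"jaw":55}
    - {"dx":0.0175,"dy":0.07,"jaw":55}
    - {"dx":0.0175,"dy":0.07,"jaw":55}
    - {"dx":0.0175,"dy":0.07,"jaw":55}
    - {"dx":0.0175,"dy":0.07,"jaw":55}
    - {"dx":0.0175,"dy":0.07,"jaw":55}
    - {"dx":0.0175,"dy":0.07,"jaw":55}
    - {"dx":0.0175,"dy":0.07,"jaw":55}
    - {"dx":0.0175,"dy":0.07,"dz":0.0125,"jaw":55}
    - {"dx":0.014,"dy":0.0375,"dz":0.015,"jaw":55}
    - {"dy":0.0263,"dz":0.0125,"jaw":55}
    - {"jaw":55}
    - {"jaw":55}

```text
time_s: 8.3
eef_pos: [403.7, 327.7, 127.5]
tool_rot: [0.012, 1.0, -0.001, -0.001]
force: [0.3, -0.5, 0.0]
gripper_width: 55.3
finger_force: 0.0
```

```bash
python3 go.py 405 329 52 1.546; python3 - <<'E'
from workcell import manip
from h import *
c=manip.camera("top");im=c["img"].astype(int);R,G,B=im[...,0],im[...,1],im[...,2]
# stapler check
dk=((R<60)&(G<65)&(B>R+8));p=comp(dk,(303,200));print(p.min(0),p.max(0),len(p))
rows=range(p[:,1].min()+6,p[:,1].max()-5)
for n,f,o in(("L",np.min,-.5),("R",np.max,.5)):
    e=np.array([[f(p[p[:,1]==r,0])+o,r] for r in rows])
    for z in (8,50):
        q=onplane(c,e,z);l=cv2.fitLine(q.astype(np.float32),cv2.DIST_HUBER,0,.01,.01).ravel();print(n,z,np.arctan2(l[1],l[0]).round(3),l.round(2))
cv2.imwrite("pics/m3.png",cv2.resize(c["img"][130:260,110:340,::-1],None,fx=3,fy=3))
E
```

```text
t 8.3 q7 0.74 tilt [-0.0013 -0.002 ] rz 0.0 dxyz [-1.3  1.5 75.5] at [403.7 327.7 127.5]
[295 169] [318 231] 766
L 8 0.201 [9.8000e-01 2.0000e-01 4.6738e+02 7.6670e+01]
L 50 0.201 [9.8000e-01 2.0000e-01 4.6541e+02 8.2690e+01]
R 8 0.207 [9.8000e-01 2.1000e-01 4.6589e+02 4.4550e+01]
R 50 0.206 [9.8000e-01 2.0000e-01 4.6397e+02 5.2240e+01]
```

View pics/m3.png

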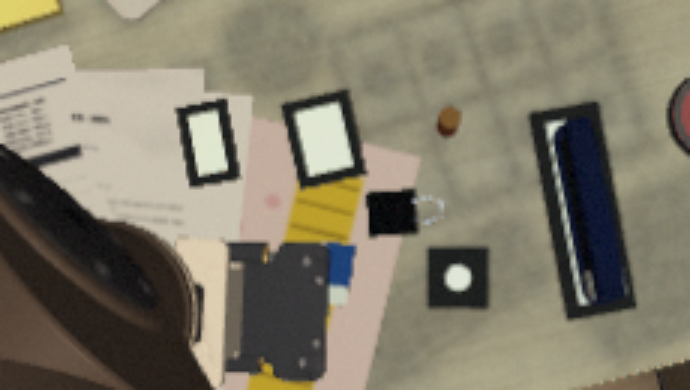

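In the tool's units: 20 mm / 400 = 0.05, 18 mm / 400 = 0.045.

>>> drive_effector:
  deltas:
    - {"dx":-0.0033,"dy":0.0038,"dz":0.0375,"jaw":55}
    - {"dz":0.05,"jaw":55}
    - {"dz":0.045,"jaw":55}
    - {"dz":0.03,"jaw":55}
    - {"dz":0.0175,"jaw":55}
    - {"dz":0.0088,"jaw":55}
    - {"jaw":55}
    - {"jaw":25}
    - {"jaw":25}
    - {"jaw":25}
    - {"jaw":25}
    - {"jaw":25}
    - {"jaw":25}
    - {"jaw":25}
  force: 12

```text
time_s: 9.52
eef_pos: [405.4, 330.6, 53.7]
tool_rot: [0.012, 1.0, 0.0, 0.0]
force: [-0.9, -1.4, 6.1]
gripper_width: 33.0
finger_force: 12.0
```

```bash
python3 go.py 405 329 52 1.546
```

```text
t 9.52 q7 0.73 tilt [0.0007 0.0007] rz 0.0 dxyz [ 0.4 -1.6  1.7] at [405.4 330.6  53.7]
```

In the tool's units: -25 mm / 400 = -0.0625, -15 mm / 400 = -0.0375.

>>> drive_effector:
  deltas:
    - {"dz":-0.0125,"jaw":25}
    - {"dz":-0.0375,"jaw":25}
    - {"dz":-0.0625,"jaw":25}
    - {"dz":-0.0625,"jaw":25}
    - {"dz":-0.0625,"jaw":25}
    - {"jaw":25}
    - {"jaw":25}
  force: 20

```text
time_s: 10.1
eef_pos: [405.7, 330.9, 149.5]
tool_rot: [0.012, 1.0, 0.001, 0.001]
force: [-0.6, 0.0, -1.2]
gripper_width: 32.5
finger_force: 20.0
```

```bash
python3 go.py 513.5 251 140 1.785
```

```text
t 10.1 q7 0.74 tilt [0.0022 0.0021] rz -0.239 dxyz [ -88.3 -101.     9.5] at [405.7 330.9 149.5]
```

In the tool's units: -28 mm / 400 = -0.07, -25 mm / 400 = -0.0625, -0.12 rad / 3.1416 = -0.0382.

>>> drive_effector:
  deltas:
    - {"drz":-0.0382,"jaw":25}
    - {"drz":-0.0379,"jaw":25}
    - {"dx":-0.045,"dy":-0.05,"jaw":25}
    - {"dx":-0.0625,"dy":-0.07,"jaw":25}
    - {"dx":-0.0625,"dy":-0.07,"dz":0.0075,"jaw":25}
    - {"dx":-0.0508,"dy":-0.0625,"dz":0.0175,"jaw":25}
    - {"jaw":25}
    - {"jaw":25}

```text
time_s: 10.77
eef_pos: [513.4, 247.7, 136.2]
tool_rot: [-0.105, 0.994, -0.001, -0.001]
force: [-0.4, -0.5, -0.2]
gripper_width: 32.7
finger_force: 20.0
```

```bash
python3 go.py 513.5 251 57 1.785;  python3 - <<'E'
from workcell import manip
import cv2,numpy as np
for n in("top","side"):
    c=manip.camera(n);np.savez(f"{n}3.npz",**c)
    if n=="top": a=c["img"][110:250,130:330]
    else: b=c["img"][20:180,150:350]
a=cv2.resize(a,(560,392));b=cv2.resize(b,(480,384))
cv2.imwrite("pics/m4.png",cv2.resize(np.hstack([a[:384],b]),None,fx=.75,fy=.75)[:,:,::-1])
E
```

```text
t 10.77 q7 1.2 tilt [-0.0023 -0.0022] rz -0.004 dxyz [-1.   3.3 79.2] at [513.4 247.7 136.2]
```

View pics/m4.png

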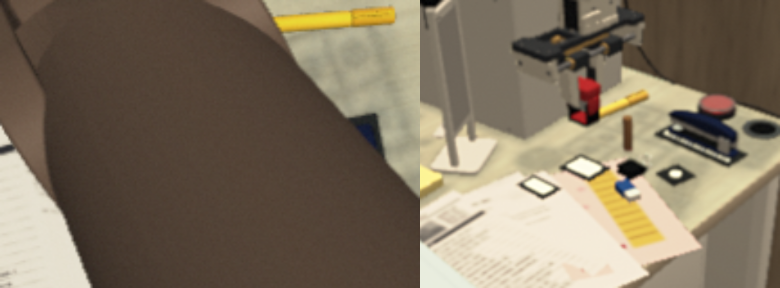

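In the tool's units: 20 mm / 400 = 0.05, 18 mm / 400 = 0.045.

>>> drive_effector:
  deltas:
    - {"dx":-0.0025,"dy":0.0083,"dz":0.0375,"jaw":25}
    - {"dz":0.05,"jaw":25}
    - {"dz":0.045,"jaw":25}
    - {"dz":0.03,"jaw":25}
    - {"dz":0.015,"jaw":25}
    - {"dz":0.01,"jaw":25}
    - {"jaw":25}
    - {"jaw":25}

```text
time_s: 11.53
eef_pos: [513.1, 254.4, 63.6]
tool_rot: [-0.107, 0.994, 0.0, 0.0]
force: [0.4, -0.3, -0.0]
gripper_width: 32.4
finger_force: 20.0
```

```bash
python3 go.py 513.5 251 57 1.785
```

```text
t 11.53 q7 1.19 tilt [0.0004 0.0005] rz 0.001 dxyz [ 0.3 -3.4  6.6] at [513.1 254.4  63.6]
```

In the tool's units: -3.2 mm / 400 = -0.008, 2 mm / 400 = 0.005.

>>> drive_effector:
  deltas:
    - {"dx":0.0008,"dy":-0.008,"dz":0.005,"jaw":25}
    - {"dz":0.005,"jaw":25}
    - {"dz":0.0025,"jaw":25}
    - {"jaw":25}
    - {"jaw":25}
    - {"jaw":25}

```text
time_s: 12.03
eef_pos: [513.6, 250.6, 58.2]
tool_rot: [-0.107, 0.994, 0.0, 0.0]
force: [-0.6, -0.3, -0.4]
gripper_width: 32.7
finger_force: 20.0
```

```bash
python3 go.py 513.5 251 57 1.785
```

```text
t 12.03 q7 1.19 tilt [0.0001 0.0001] rz -0.0 dxyz [0.  0.4 1.2] at [513.6 250.6  58.2]
```

In the tool's units: 0.8 mm / 400 = 0.002, 0.5 mm / 400 = 0.0013.

>>> drive_effector:
  deltas:
    - {"dy":0.001,"dz":0.002,"jaw":25}
    - {"jaw":25}
    - {"jaw":25}
    - {"dz":0.0013,"jaw":25}
    - {"jaw":25}
    - {"jaw":25}

```text
time_s: 12.53
eef_pos: [513.7, 250.9, 57.7]
tool_rot: [-0.107, 0.994, 0.0, 0.0]
force: [-2.5, -2.6, 11.7]
gripper_width: 32.9
finger_force: 20.0
```

```bash
python3 go.py 513.5 251 57 1.785
```

```text
t 12.53 q7 1.19 tilt [0.0006 0.0001] rz -0.0 dxyz [0.2 0.1 0.7] at [513.7 250.9  57.7]
```

In the tool's units: -30 mm / 400 = -0.075, -20 mm / 400 = -0.05.

>>> drive_effector:
  deltas:
    - {"dz":-0.0013,"jaw":48}
    - {"jaw":48}
    - {"jaw":48}
    - {"jaw":48}
    - {"dz":-0.015,"jaw":48}
    - {"dz":-0.05,"jaw":48}
    - {"dz":-0.075,"jaw":48}
    - {"dz":-0.075,"jaw":48}
    - {"jaw":48}
    - {"jaw":48}

```text
time_s: 13.37
eef_pos: [514.6, 251.7, 145.5]
tool_rot: [-0.107, 0.994, 0.001, 0.002]
force: [0.2, -1.0, 0.5]
gripper_width: 47.9
finger_force: 0.0
```

```bash
python3 go.py 417 241 110 1.427
```

```text
t 13.37 q7 1.2 tilt [0.0036 0.0022] rz 0.358 dxyz [ 95.2 -24.6  35.1] at [514.6 251.7 145.5]
```

In the tool's units: 25 mm / 400 = 0.0625, 20 mm / 400 = 0.05, 0.12 rad / 3.1416 = 0.0382.

>>> drive_effector:
  deltas:
    - {"drz":0.0382,"jaw":40}
    - {"drz":0.0382,"jaw":40}
    - {"drz":0.0376,"jaw":40}
    - {"dx":0.0375,"dy":-0.01,"jaw":40}
    - {"dx":0.0625,"dy":-0.0175,"dz":0.0125,"jaw":40}
    - {"dx":0.0625,"dy":-0.0175,"dz":0.025,"jaw":40}
    - {"dx":0.05,"dy":-0.0125,"dz":0.025,"jaw":40}
    - {"dx":0.0255,"dy":-0.004,"dz":0.025,"jaw":40}
    - {"jaw":40}
    - {"jaw":40}
    - {"jaw":40}

```text
time_s: 14.28
eef_pos: [416.8, 240.4, 108.5]
tool_rot: [0.072, 0.997, 0.0, 0.0]
force: [-0.1, 0.3, -0.5]
gripper_width: 39.9
finger_force: 0.0
```

```bash
python3 go.py 417 241 23.5 1.427; python3 - <<'E'
from h import *
c=load("top3");c=load("top0");im=c["img"].astype(int);R,G,B=im[...,0],im[...,1],im[...,2]
b=comp((B>R+25)&(B>50),(222,220));w=comp((im.min(2)>165)&(np.arange(512)>214)&(np.arange(512)<228)&(np.arange(384)[:,None]>221)&(np.arange(384)[:,None]<236),(221,228))
print(len(w),w.min(0),w.max(0),fit(c,np.r_[b,w],13))
from workcell import manip
c=manip.camera("side");np.savez("side4.npz",**c)
cv2.imwrite("pics/m5.png",cv2.resize(c["img"][30:180,150:370,::-1],None,fx=3.5,fy=3.5))
E
```

```text
t 14.28 q7 0.8 tilt [0.0007 0.0002] rz -0.0 dxyz [-0.1  0.6 85. ] at [416.8 240.4 108.5]Traceback (most recent call last):
  File "<stdin>", line 3, in <module>
  File "h.py", line 16, in comp
    i=1+int(np.argmin(d)); ys,xs=np.nonzero(l==i); return np.c_[xs,ys]
            ~~~~~~~~~^^^
    return _wrapfunc(a, 'argmin', axis=axis, out=out, **kwds)
    return _wrapit(obj, method, *args, **kwds)
    result = getattr(arr, method)(*args, **kwds)
ValueError: attempt to get argmin of an empty sequence
```

```bash
python3 - <<'E'
from h import *
c=load("top0");q=onplane(c,[[223.05,210.4],[220.8,231.2]],13);print(q,q.mean(0),np.hypot(*(q[0]-q[1])))
from workcell import manip
c=manip.camera("side");np.savez("side4.npz",**c)
cv2.imwrite("pics/m5.png",cv2.resize(c["img"][30:180,150:370,::-1],None,fx=3.5,fy=3.5))
E
```

```text
[[439.78810091 237.59979775]
 [395.75777901 241.81152923]] [417.77293996 239.70566349] 44.23130032254085
```

View pics/m5.png

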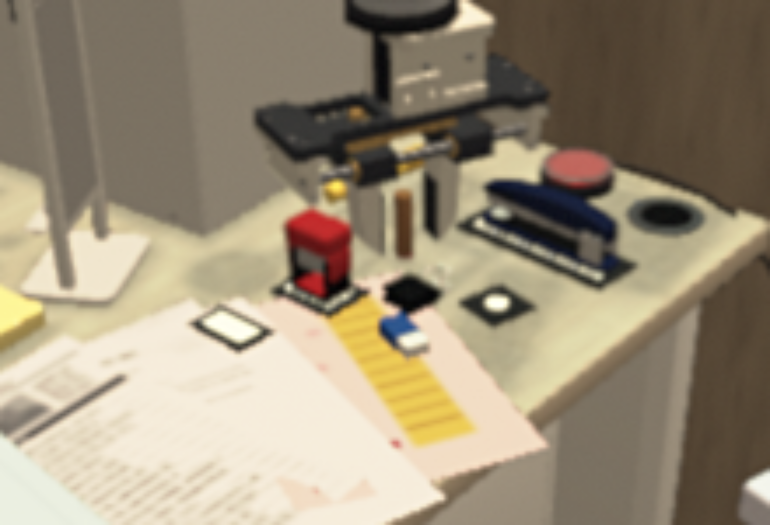

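In the tool's units: 20 mm / 400 = 0.05, 15 mm / 400 = 0.0375.

>>> drive_effector:
  deltas:
    - {"dx":-0.0025,"dy":-0.0013,"dz":0.0375,"jaw":40}
    - {"dz":0.05,"jaw":40}
    - {"dz":0.05,"jaw":40}
    - {"dz":0.035,"jaw":40}
    - {"dz":0.02,"jaw":40}
    - {"dz":0.01,"jaw":40}
    - {"jaw":40}
    - {"jaw":40}
    - {"jaw":40}

```text
time_s: 15.08
eef_pos: [417.3, 240.0, 28.1]
tool_rot: [0.072, 0.997, 0.0, 0.001]
force: [0.8, 0.2, -0.5]
gripper_width: 40.0
finger_force: 0.0
```

```bash
python3 go.py 417.8 240 24 1.427
```

```text
t 15.08 q7 0.8 tilt [0.0013 0.0009] rz -0.0 dxyz [-0.5  0.   4.1] at [417.3 240.   28.1]
```

In the tool's units: 2 mm / 400 = 0.005.

>>> drive_effector:
  deltas:
    - {"dz":0.005,"jaw":40}
    - {"dz":0.005,"jaw":40}
    - {"jaw":40}
    - {"jaw":15}
    - {"jaw":15}
    - {"jaw":15}
    - {"jaw":15}
    - {"jaw":15}
    - {"jaw":15}
  force: 8

```text
time_s: 15.83
eef_pos: [416.7, 239.7, 23.3]
tool_rot: [0.072, 0.997, 0.0, 0.0]
force: [-0.9, -0.8, 1.9]
gripper_width: 22.6
finger_force: 8.0
```

```bash
python3 go.py 417.8 240 24 1.427
```

```text
t 15.83 q7 0.8 tilt [0.0001 0.0001] rz -0.0 dxyz [-1.1  0.5 -0.6] at [416.7 239.7  23.3]
```

In the tool's units: -30 mm / 400 = -0.075, -20 mm / 400 = -0.05, -0.117 rad / 3.1416 = -0.0372.

>>> drive_effector:
  deltas:
    - {"dz":-0.015,"jaw":15}
    - {"dz":-0.05,"jaw":15}
    - {"dz":-0.075,"jaw":15}
    - {"dz":-0.075,"jaw":15}
    - {"drz":-0.0369,"dz":-0.05,"jaw":15}
    - {"drz":-0.0369,"jaw":15}
    - {"drz":-0.0372,"jaw":15}
    - {"jaw":15}
  force: 10

```text
time_s: 16.5
eef_pos: [416.9, 239.6, 130.2]
tool_rot: [-0.105, 0.994, 0.0, 0.001]
force: [-0.5, 0.4, -0.6]
gripper_width: 22.2
finger_force: 10.0
```

```bash
python3 go.py 509.4 334.3 28.5 1.776
```

```text
t 16.5 q7 1.11 tilt [0.0011 0.0007] rz 0.005 dxyz [-109.8   73.8  101.9] at [416.9 239.6 130.2]
```

In the tool's units: -26 mm / 400 = -0.065, 20 mm / 400 = 0.05, 0.005 rad / 3.1416 = 0.0016.

>>> drive_effector:
  deltas:
    - {"drz":0.0016,"dx":-0.04,"dy":0.0275,"jaw":15}
    - {"dx":-0.065,"dy":0.045,"jaw":15}
    - {"dx":-0.065,"dy":0.045,"jaw":15}
    - {"dx":-0.065,"dy":0.042,"jaw":15}
    - {"dx":-0.0388,"dy":0.025,"jaw":15}
    - {"dz":0.0375,"jaw":15}
    - {"dz":0.05,"jaw":15}
    - {"dz":0.05,"jaw":15}
    - {"dz":0.0375,"jaw":15}
    - {"dz":0.02,"jaw":15}
    - {"dz":0.02,"jaw":15}
    - {"dz":0.015,"jaw":15}
    - {"jaw":15}
    - {"jaw":15}
    - {"jaw":15}

```text
time_s: 17.75
eef_pos: [509.6, 334.1, 38.1]
tool_rot: [-0.1, 0.995, 0.0, 0.001]
force: [-0.7, 0.5, 0.5]
gripper_width: 22.0
finger_force: 10.0
```

```bash
python3 go.py 509.4 334.3 28 1.776
```

```text
t 17.75 q7 1.05 tilt [0.0009 0.0007] rz -0.005 dxyz [ 0.2  0.2 10.1] at [509.6 334.1  38.1]
```

In the tool's units: 4 mm / 400 = 0.01, 3 mm / 400 = 0.0075.

>>> drive_effector:
  deltas:
    - {"dz":0.01,"jaw":15}
    - {"dz":0.0075,"jaw":15}
    - {"dz":0.0038,"jaw":15}
    - {"jaw":15}
    - {"jaw":15}
    - {"dz":0.0018,"jaw":15}
    - {"jaw":15}
    - {"jaw":15}

```text
time_s: 18.42
eef_pos: [509.3, 333.8, 28.2]
tool_rot: [-0.1, 0.995, 0.0, 0.0]
force: [-0.5, 0.2, -0.8]
gripper_width: 22.2
finger_force: 10.0
```

```bash
python3 go.py 509.4 334.3 27.3 1.776
```

```text
t 18.42 q7 1.05 tilt [0.0001 0.0001] rz -0.005 dxyz [-0.2  0.4  0.9] at [509.3 333.8  28.2]
```

In the tool's units: 0.6 mm / 400 = 0.0015, 0.4 mm / 400 = 0.001.

>>> drive_effector:
  deltas:
    - {"dy":0.001,"dz":0.0015,"jaw":15}
    - {"jaw":15}
    - {"dz":0.001,"jaw":15}
    - {"jaw":15}
    - {"jaw":15}

```text
time_s: 18.83
eef_pos: [509.1, 334.3, 27.4]
tool_rot: [-0.1, 0.995, 0.0, 0.0]
force: [-1.3, -0.7, 4.6]
gripper_width: 22.2
finger_force: 10.0
```

>>> drive_effector:
  deltas:
    - {"jaw":36}
    - {"jaw":36}
    - {"jaw":36}
    - {"dz":-0.0125,"jaw":36}
    - {"dz":-0.0375,"jaw":36}
    - {"dz":-0.075,"jaw":36}
    - {"dz":-0.075,"jaw":36}
    - {"dz":-0.075,"jaw":36}
    - {"jaw":36}
    - {"jaw":36}

```text
time_s: 19.67
eef_pos: [510.2, 335.0, 139.4]
tool_rot: [-0.1, 0.995, 0.001, 0.002]
force: [-0.1, 0.2, -0.6]
gripper_width: 36.1
finger_force: 0.0
```

```bash
python3 go.py 522.5 161.5 150 1.6
```

```text
t 19.67 q7 1.07 tilt [0.0034 0.0026] rz 0.171 dxyz [  -7.3 -173.7  -10.9] at [510.2 335.  139.4]
```

```bash
python3 go.py 523.5 161 110 1.771; python3 - <<'E'
from h import *
from workcell import manip
c=manip.camera("side");np.savez("side5.npz",**c)
si=c["img"].astype(int);r,g,b=si[...,0],si[...,1],si[...,2]
q=comp((r>g+20)&(r<200)&(b<110),(265,94));print(len(q),q.min(0),q.max(0),q.mean(0))
m=q.mean(0);print(onplane(c,[m,[m[0],q[:,1].max()+.5]],28),onplane(c,[[m[0],q[:,1].max()+.5-1]],0))
print([np.round(proj(c,[x,y,28]),1).tolist() for x,y in((523.5,161),(521,163.7))])
E
```

```text
t 19.67 q7 1.07 tilt [0.0034 0.0026] rz -0.0 dxyz [  21.7 -173.2   29. ] at [510.2 335.  139.4]
82 [263  84] [267 103] [265.24390244  93.        ]
[[527.2722913  157.60295575]
 [479.7858951  192.13623265]] [[523.98480661 160.3378395 ]]
[[[265.1, 93.9]], [[264.8, 94.5]]]
```

In the tool's units: -25 mm / 400 = -0.0625, -20 mm / 400 = -0.05.

>>> drive_effector:
  deltas:
    - {"dx":0.0025,"dy":-0.0375,"jaw":40}
    - {"dx":0.0075,"dy":-0.0625,"jaw":40}
    - {"dx":0.0075,"dy":-0.0625,"jaw":40}
    - {"dx":0.0075,"dy":-0.0625,"jaw":40}
    - {"dx":0.0075,"dy":-0.0625,"dz":0.0125,"jaw":40}
    - {"dx":0.0075,"dy":-0.0625,"dz":0.02,"jaw":40}
    - {"dx":0.0075,"dy":-0.05,"dz":0.02,"jaw":40}
    - {"dx":0.0068,"dy":-0.0343,"dz":0.02,"jaw":40}
    - {"jaw":40}
    - {"jaw":40}
    - {"jaw":40}

```text
time_s: 20.63
eef_pos: [522.2, 160.7, 107.9]
tool_rot: [-0.1, 0.995, 0.0, -0.0]
force: [-0.5, 0.2, 0.1]
gripper_width: 40.3
finger_force: 0.0
```

```bash
python3 go.py 523.8 160.5 35 1.771
```

```text
t 20.63 q7 1.34 tilt [-0.0005  0.0007] rz 0.001 dxyz [-1.6 -0.6 72.9] at [522.2 160.7 107.9]
```

In the tool's units: 18 mm / 400 = 0.045, 13 mm / 400 = 0.0325.

>>> drive_effector:
  deltas:
    - {"dx":-0.004,"dy":-0.0013,"dz":0.03,"jaw":40}
    - {"dz":0.045,"jaw":40}
    - {"dz":0.045,"jaw":40}
    - {"dz":0.0325,"jaw":40}
    - {"dz":0.02,"jaw":40}
    - {"dz":0.0075,"jaw":40}
    - {"jaw":40}
    - {"jaw":40}
    - {"jaw":40}
    - {"jaw":8}
    - {"jaw":8}
    - {"jaw":8}
    - {"jaw":8}
    - {"jaw":8}
    - {"jaw":8}
    - {"jaw":8}
  force: 6

```text
time_s: 21.97
eef_pos: [524.2, 159.5, 36.3]
tool_rot: [-0.1, 0.995, 0.0, 0.0]
force: [-0.2, -0.4, 2.9]
gripper_width: 14.9
finger_force: 6.0
```

```bash
python3 go.py 523.8 160.5 35 1.771
```

```text
t 21.97 q7 1.33 tilt [0.0003 0.0001] rz -0.0 dxyz [0.2 1.  1.3] at [524.2 159.5  36.3]
```

In the tool's units: -25 mm / 400 = -0.0625, -15 mm / 400 = -0.0375.

>>> drive_effector:
  deltas:
    - {"dz":-0.0125,"jaw":8}
    - {"dz":-0.0375,"jaw":8}
    - {"dz":-0.0625,"jaw":8}
    - {"dz":-0.0625,"jaw":8}
    - {"dz":-0.025,"jaw":8}
    - {"jaw":8}
    - {"jaw":8}
  force: 10

```text
time_s: 22.55
eef_pos: [524.2, 159.5, 116.3]
tool_rot: [-0.1, 0.995, 0.0, 0.0]
force: [-0.8, -0.8, -0.3]
gripper_width: 15.0
finger_force: 10.0
```

```bash
python3 go.py 416.3 153.5 110 1.771;  python3 - <<'E'
from workcell import manip
import cv2,numpy as np
c=manip.camera("side")
cv2.imwrite("pics/m6.png",cv2.resize(c["img"][30:170,170:370,::-1],None,fx=3.5,fy=3.5))
E
```

```text
t 22.55 q7 1.35 tilt [0.0009 0.0003] rz -0.0 dxyz [106.9  15.6   6.2] at [524.2 159.5 116.3]
```

View pics/m6.png

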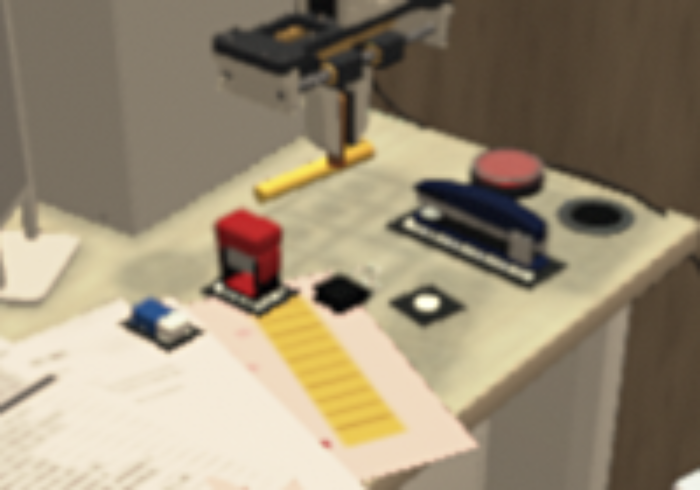

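The rows are not in the units I measure in: shifts go in shares of 400 mm and turns go in shares of 180 degrees. I convert before sending: 25 mm / 400 = 0.0625, 20 mm / 400 = 0.05.

>>> drive_effector:
  deltas:
    - {"dx":0.0375,"dy":0.005,"jaw":8}
    - {"dx":0.0625,"dy":0.01,"jaw":8}
    - {"dx":0.0625,"dy":0.01,"jaw":8}
    - {"dx":0.0625,"dy":0.01,"jaw":8}
    - {"dx":0.0423,"dy":0.004,"dz":0.015,"jaw":8}
    - {"jaw":8}
    - {"dz":0.0375,"jaw":8}
    - {"dz":0.05,"jaw":8}
    - {"dz":0.0375,"jaw":8}
    - {"dz":0.02,"jaw":8}
    - {"dz":0.01,"jaw":8}
    - {"jaw":8}
    - {"jaw":8}
    - {"jaw":8}

```text
time_s: 23.77
eef_pos: [416.6, 153.7, 48.6]
tool_rot: [-0.1, 0.995, 0.0, 0.0]
force: [-0.3, -0.8, 0.1]
gripper_width: 14.7
finger_force: 10.0
```

```bash
python3 go.py 416.3 153.5 40 1.771
```

```text
t 23.77 q7 1.24 tilt [0.0008 0.0004] rz -0.0 dxyz [ 0.4 -0.1  8.6] at [416.6 153.7  48.6]
```

In the tool's units: 4 mm / 400 = 0.01, 3 mm / 400 = 0.0075.

>>> drive_effector:
  deltas:
    - {"dx":0.001,"dz":0.01,"jaw":8}
    - {"dz":0.0075,"jaw":8}
    - {"dz":0.0025,"jaw":8}
    - {"jaw":8}
    - {"jaw":8}
    - {"jaw":8}

```text
time_s: 24.27
eef_pos: [415.9, 153.5, 40.2]
tool_rot: [-0.1, 0.995, 0.0, 0.0]
force: [0.4, -0.2, -0.2]
gripper_width: 14.8
finger_force: 10.0
```

```bash
python3 go.py 416.3 153.5 40 1.771
```

```text
t 24.27 q7 1.23 tilt [0.0002 0.0001] rz 0.0 dxyz [-0.4 -0.1  0.2] at [415.9 153.5  40.2]
```

In the tool's units: 0.5 mm / 400 = 0.0013.

>>> drive_effector:
  deltas:
    - {"dz":0.0013,"jaw":8}
    - {"jaw":8}
    - {"jaw":8}

```text
time_s: 24.52
eef_pos: [416.0, 153.5, 40.0]
tool_rot: [-0.1, 0.995, 0.0, 0.0]
force: [-1.3, -0.9, 7.4]
gripper_width: 15.0
finger_force: 10.0
```

>>> drive_effector:
  deltas:
    - {"dz":0.0008,"jaw":8}
    - {"jaw":8}
    - {"jaw":8}

```text
time_s: 24.77
eef_pos: [416.1, 153.5, 39.8]
tool_rot: [-0.1, 0.995, 0.0, 0.0]
force: [-2.2, -0.4, 10.3]
gripper_width: 15.0
finger_force: 10.0
```

In the tool's units: -35 mm / 400 = -0.0875, -30 mm / 400 = -0.075.

>>> drive_effector:
  deltas:
    - {"dz":-0.0015,"jaw":8}
    - {"jaw":8}
    - {"jaw":17}
    - {"jaw":22}
    - {"jaw":32}
    - {"jaw":36}
    - {"jaw":36}
    - {"dz":-0.02,"jaw":36}
    - {"dz":-0.0375,"jaw":36}
    - {"dz":-0.075,"jaw":36}
    - {"dz":-0.0875,"jaw":36}
    - {"dz":-0.0875,"jaw":36}
    - {"dz":-0.0875,"jaw":36}
    - {"dz":-0.025,"jaw":36}
    - {"jaw":36}

```text
time_s: 26.02
eef_pos: [417.3, 154.2, 211.6]
tool_rot: [-0.1, 0.995, 0.001, 0.003]
force: [0.2, 0.5, 0.5]
gripper_width: 36.3
finger_force: 0.0
```

```bash
python3 go.py 280 480 210 1.5
```

```text
t 26.02 q7 1.28 tilt [0.0059 0.0028] rz 0.271 dxyz [160.1 315.3   1.1] at [417.3 154.2 211.6]
```

In the tool's units: 27 mm / 400 = 0.0675, 15 mm / 400 = 0.0375, 0.091 rad / 3.1416 = 0.029.

>>> drive_effector:
  deltas:
    - {"drz":0.0286,"jaw":36}
    - {"drz":0.0286,"jaw":36}
    - {"drz":0.029,"jaw":36}
    - {"dx":0.0175,"dy":0.0375,"jaw":36}
    - {"dx":0.035,"dy":0.0675,"jaw":36}
    - {"dx":0.035,"dy":0.0675,"jaw":36}
    - {"dx":0.035,"dy":0.0675,"jaw":36}
    - {"dx":0.035,"dy":0.0675,"jaw":36}
    - {"dx":0.035,"dy":0.0675,"jaw":36}
    - {"dx":0.035,"dy":0.0675,"jaw":36}
    - {"dx":0.035,"dy":0.0675,"jaw":36}
    - {"dx":0.035,"dy":0.0675,"jaw":36}
    - {"dx":0.035,"dy":0.0675,"jaw":36}
    - {"dx":0.035,"dy":0.0675,"jaw":36}
    - {"dx":0.0325,"dy":0.0675,"jaw":36}
    - {"jaw":36}
    - {"jaw":36}

```text
time_s: 27.43
eef_pos: [276.7, 476.8, 206.7]
tool_rot: [0.034, 0.999, -0.001, -0.001]
force: [0.2, -0.5, 0.1]
gripper_width: 36.0
finger_force: 0.0
```

```bash
python3 - <<'E'
from h import *
from workcell import manip
c=manip.camera("top");np.savez("top6.npz",**c);s=manip.camera("side");np.savez("side6.npz",**s)
a=cv2.resize(c["img"][150:260,150:340],None,fx=4.2,fy=4.2,interpolation=cv2.INTER_CUBIC)
cv2.imwrite("pics/f1.png",a[:,:,::-1])
cv2.imwrite("pics/f2.png",cv2.resize(s["img"][60:170,170:370,::-1],None,fx=4,fy=4,interpolation=cv2.INTER_CUBIC))
im=c["img"].astype(int);R,G,B=im[...,0],im[...,1],im[...,2]
print("stamp",fit(c,comp((R>90)&(G<70)&(B<70),(217,172)),64))
print("eraser blue",fit(c,comp((B>R+25)&(B>50),(179,176)),17))
q=comp((R>G+20)&(R<190)&(B<110),(262,222));print("seal",fit(c,q,60),q.min(0),q.max(0))
E
```

```text
stamp {'n': 359, 'mean': [512.7, 250.5], 'long_ang': 0.21, 'rect_c': [512.7, 250.2], 'size': [46.8, 31.7], 'rect_deg': 12.2, 'sig': [31.0, 46.1]}
eraser blue {'n': 157, 'mean': [517.3, 336.0], 'long_ang': 0.169, 'rect_c': [517.3, 335.9], 'size': [30.2, 23.3], 'rect_deg': 11.8, 'sig': [23.4, 30.6]}
seal {'n': 44, 'mean': [416.6, 154.4], 'long_ang': 1.028, 'rect_c': [416.5, 154.6], 'size': [15.5, 11.3], 'rect_deg': 45.6, 'sig': [11.8, 14.6]} [260 219] [267 226]
```

View pics/f1.png

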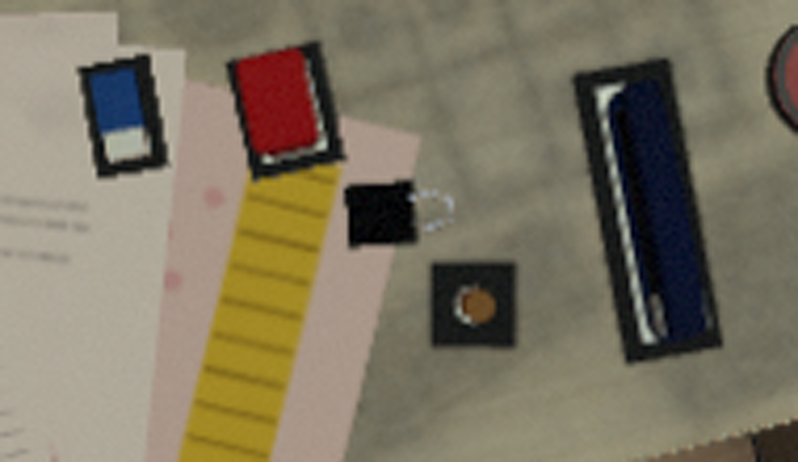

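View pics/f2.png

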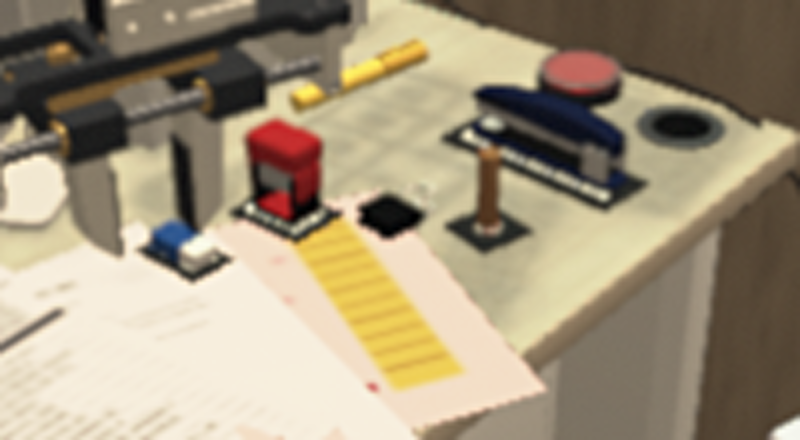

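```bash
python3 -c "from workcell import manip;print(manip.sign_off())"
```

```text
the job is handed in; nothing more can be done
None
```

The stapler, stamp, eraser and seal are each upright on their own mat and released. In the last pictures each sat within about 3 mm of its outline's centre and lined up with it. I handed the job in at about 27.5 s; `sign_off` returned no verdict.

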